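# Hang the washed tongs over the towel rail and put the rack away

### The arm

A 6-joint arm with a two-finger parallel gripper is mounted at the origin on the work surface. World frame = base frame: x ahead of the robot, y to its left, z up, the work surface at z = 0. Lengths are in m, angles in rad, forces in N, time in s.
With the tool pointing down it reaches from about 0.325 to 0.775 m from the base axis. Payload 5.5 kg.
Tool frame: the origin (TCP) lies midway between the tips of the shut fingers; the grasp point (between the pads) lies 19 mm behind it; z points along the fingers, y is the line along which they close (so a half turn about z gives the same grasp; the last joint's range is limited). The gripper opens to 88 mm and grips with 3 to 60 N. Pads are 20 mm wide; open, the fingers measure 115 mm over their backs; the gripper's body (75 mm by 178 mm) begins 61 mm behind the grasp point.
Start: joints at [-1.363, 0.091, 1.231, -0, 1.82, -0.057], TCP at [0.157, -0.579, 0.223] pointing down, gripper open.
Joint ranges: [-2.87, 2.87], [-0.86, 2.18], [0.17, 2.46], [-1.51, 4.65], [0.06, 2.69], [-2.65, 2.65]. Speed limits (rad/s): [2.57, 2.57, 3.01, 3.14, 3.14, 3.14].

### API

Orientations are given as a 3x3 rotation matrix whose columns are the frame's x, y, z axes.
In Python, from plant import bot gives the robot as it stands.
- The arm moves only by the tool move_arm, never from a script. Its argument "commands" is a list of rows, each a list of 4 numbers: the shift along the tool's x, y, z in cm, then the turn about the tool's z in degrees. A call has 1 to 10 rows; each row is the pose to reach, as a shift and turn from the pose commanded when the call began, along the tool's axes at that moment; what a row does not reach only later rows make up. A row lasts 1/8 s, in which the tool goes at most 62.5 mm and 10.7 degrees, less where a joint would pass 70% of its speed; a pose out of reach is approached as far as the arm can. A call with a gripper value outside its range is refused whole. "jaw" is the opening, from -1 (shut) to 1 (fully open), set as the call begins (left out, the last holds). The fingers move at their own pace and stop on an object; "newtons" is the grip in N (left out, the last holds). Time passes only in rows, so rows that repeat a pose let the fingers close. It gives the time, the measured TCP pose, the force, the opening and the grip force at its end, in the units of the state.
- bot.state(): the state, without advancing time (a new reading comes with each control period).
- bot.grab_frame(name): name is "scene" or "side" or "wrist"; returns a dict with "frame" (420x560x3 uint8, red, green, blue), "K" (3x3 intrinsics, pixels), "eye" and "orientation" of the camera in the world; the wrist camera has in their place "mount" (4x4, takes a point from camera to tool coordinates, whose origin is the TCP and whose axes are the flange's). Camera axes: x right, y up, looking along -z (the intrinsics and any distortion apply to the point x, -y, -z); pixel columns grow to the right and rows downward; lengths in m; the calibration is good to about 2 mm. A picture is of the moment at which its call begins: read the wrist's pose just before it. There is no depth.
- bot.close_job(): hands the job in; it is judged then, once.
The state is a dict: "clock": time; "q": joint angles; "qd": joint speeds; "tau": joint torques, N m; "position": TCP position; "orientation": TCP orientation; "wrist_force": force on the tool from outside, world axes, zero at the start; "moment": the same for the moment, N m; "gripper_width": finger opening in m; "grip_force": force on a finger pad.
Only numpy, scipy, OpenCV 4.12 (cv2) and the standard library are available. Lean on these libraries where they do the work, as an engineer would, in place of code of your own. Each camera call takes 0.05 s, during which the arm holds its last target. There are 200 camera calls.

### The job

Move the ramekin that is in the way and leave it standing upright on the round pine board, draw the utensil rack right out from under the wire shelf, and hang every pair of tongs from it over the bar of the towel rail, one leg on either side of the bar. When all the tongs hang there, push the empty rack back under the shelf until it is fully home against the stop. Leave the bowl, the spatula and the pot lid where they are.

Things in the scene. Friction and masses are not known exactly. Their poses are not given: they have to be found in the camera images.
- rack: Loose grey plastic utensil rack, 250 (its x) x 84 (y) x 52 mm high, 0.6 kg, sliding on the counter along its y. Origin: centre of the underside. Four pockets in a row, centres at x = -93, -31, 31, 93 mm, each 32 mm (x) by 66 mm (y), floor at z = 6 mm. A fin handle sticks out of its -y side
- rack_handle (a point): Point to pinch on the rack's fin handle, fingers closing along the rack's x: at x = 0, y = -115, z = 45 mm in the rack's frame. The fin is an upright plate 14 mm thick in x, y = -41 to -136 mm, z = 2 to 52 mm
- shelf: Fixed steel wire shelf on four legs. Origin: on the counter. Its rods (underside 160 mm up, top 171 mm) cover x = -150 to 150, y = -41 to 151 mm of its frame; small jars on the far half. Legs 12 mm thick at x = -145 and 145, y = -35 and 145 mm. The rack stands below, its axes parallel to the shelf's, and comes out towards the shelf's -y between the front legs, 14 mm clear at either side
- rack_home (a point): Where the rack's origin is when it is fully home, its back against the stop bar (30 mm high) under the shelf; at x = 0, y = 4 mm in the shelf's frame, same axes
- bar_mid (a point): Middle of the horizontal bar of a fixed steel towel rail; the bar is 16 mm thick, runs along this frame's y, axis 130 mm above the counter. Posts 16 mm thick hold it at y = -157 and 157 mm; between them it is free
- board: Fixed round pine board lying on the counter, 170 mm across, 15 mm thick. Origin: centre of the underside
- ramekin: Loose small white ceramic ramekin, a round cup 62 mm across at the rim, slightly narrower at the foot, 42 mm high, wall 4 mm, upright in the way of the rack. Origin: centre of the underside
- bowl: Blue plastic bowl, 150 mm across, 60 mm high; a bystander. Origin: centre of the underside
- spatula: Steel flat tava spatula, 235 mm long, lying flat; a bystander. Origin near the middle of its underside
- pot_lid: Grey aluminium pot lid, 140 mm across, 40 mm high with its knob; a bystander. Origin: centre of the underside
- tongs_1: One of 2 to 4 equal rigid steel tongs (may be absent), an upside-down U 132 mm high, 90 g, standing in the rack, heaviest in its legs. Origin: midway between the leg tips, z towards the head. Legs 24 mm wide (x), 4 mm thick, at y = -26 and 26 mm (48 mm clear between); the bridge joining them spans z = 88 to 94 mm. Above it a black head to grip, 24 (x) x 18 mm (y), z = 94 to 132 mm
- tongs_2: One of 2 to 4 equal rigid steel tongs (may be absent), an upside-down U 132 mm high, 90 g, standing in the rack, heaviest in its legs. Origin: midway between the leg tips, z towards the head. Legs 24 mm wide (x), 4 mm thick, at y = -26 and 26 mm (48 mm clear between); the bridge joining them spans z = 88 to 94 mm. Above it a black head to grip, 24 (x) x 18 mm (y), z = 94 to 132 mm
- tongs_3: One of 2 to 4 equal rigid steel tongs (may be absent), an upside-down U 132 mm high, 90 g, standing in the rack, heaviest in its legs. Origin: midway between the leg tips, z towards the head. Legs 24 mm wide (x), 4 mm thick, at y = -26 and 26 mm (48 mm clear between); the bridge joining them spans z = 88 to 94 mm. Above it a black head to grip, 24 (x) x 18 mm (y), z = 94 to 132 mm
- tongs_4: One of 2 to 4 equal rigid steel tongs (may be absent), an upside-down U 132 mm high, 90 g, standing in the rack, heaviest in its legs. Origin: midway between the leg tips, z towards the head. Legs 24 mm wide (x), 4 mm thick, at y = -26 and 26 mm (48 mm clear between); the bridge joining them spans z = 88 to 94 mm. Above it a black head to grip, 24 (x) x 18 mm (y), z = 94 to 132 mm

How it is judged:
On the way, in this order (a step that is already met when the one before it is completed fails the run):
1. the rack has been drawn out from under the shelf (y of rack in the frame of shelf below -0.08 m), for 0.2 s.
2. every pair of tongs hangs over the bar (x of tongs_1 in the frame of bar_mid between -0.022 and 0.022 m and y of tongs_1 in the frame of bar_mid between -0.145 and 0.145 m and z of tongs_1 in the frame of bar_mid between -0.092 and -0.068 m and angle between each of tongs_1, tongs_2, tongs_3, tongs_4's own z axis and vertical below 0.3 rad and linear speed of each of tongs_1, tongs_2, tongs_3, tongs_4 below 0.05 m/s and x of tongs_2 in the frame of bar_mid between -0.022 and 0.022 m and y of tongs_2 in the frame of bar_mid between -0.145 and 0.145 m and z of tongs_2 in the frame of bar_mid between -0.092 and -0.068 m and x of tongs_3 in the frame of bar_mid between -0.022 and 0.022 m and y of tongs_3 in the frame of bar_mid between -0.145 and 0.145 m and z of tongs_3 in the frame of bar_mid between -0.092 and -0.068 m and x of tongs_4 in the frame of bar_mid between -0.022 and 0.022 m and y of tongs_4 in the frame of bar_mid between -0.145 and 0.145 m and z of tongs_4 in the frame of bar_mid between -0.092 and -0.068 m), for 0.2 s.
3. the rack is home under the shelf again (y of rack in the frame of shelf above -0.012 m and x of rack in the frame of shelf between -0.02 and 0.02 m and angle between rack's own z axis and vertical below 0.06 rad), for 0.2 s.
At the end, for the whole second after the job is handed in: Every pair of tongs hangs at rest astride the bar (within 22 mm of its line, 0.3 rad of upright); the rack is flat under the shelf within 16 mm of its stop and 20 mm of the middle; the ramekin stands upright on the board, centre within 75 mm of its centre (all of step 2 and all of step 3 and horizontal distance between ramekin and board below 0.075 m and z of ramekin in the frame of board between 0.008 and 0.024 m and angle between ramekin's own z axis and vertical below 0.15 rad and linear speed of ramekin below 0.03 m/s); the robot touches nothing.
It fails at once if the bowl is moved more than 30 mm (distance of bowl from where it was at the start of the episode above 0.03 m).
It fails at once if the spatula is moved more than 30 mm (distance of spatula from where it was at the start of the episode above 0.03 m).
It fails at once if the pot lid is moved more than 30 mm (distance of pot_lid from where it was at the start of the episode above 0.03 m).
Of tongs_1, tongs_2, tongs_3, tongs_4 only 2 to 4 are there at a start; the rules pass over those that are not, and their reading is None.
At some moment in a run one of ramekin may be knocked a few centimetres aside while the robot is not near it.
Once in a run the grip may slacken for a moment while it holds something.
It also fails if it takes over 210 s, if anything falls off the work surface, if the arm or the gripper's body presses on something with over 40 N, if the wrist force passes 120 N, or if a joint passes its speed limit or range.

## Working session

There is one attempt and no reset: what is moved stays moved. The work goes in short steps, Python scripts to look and compute and a tool call to move; the robot and the scene stay as the last step left them, time stands still between calls to the robot, and variables do not carry over. Pictures are saved under pics/ and viewed, at most 14 in all, crops included, and the job is handed in when it is done.

Besides the shell and the picture viewer there is one more tool, called after "Emit:" by a JSON object that holds its "op" and its "data", one argument or row to a line. move_arm: Moves the arm, as the interface text tells. Its arguments: {"type":"object","properties":{"commands":{"type":"array"},"jaw":{"type":"number"},"newtons":{"type":"number"}},"required":["commands"]}

```bash
ls; mkdir -p pics
cat > h.py <<'E'
import numpy as np, cv2
from plant import bot
def grab(n):
    s=bot.state(); f=bot.grab_frame(n)
    if n=="wrist":
        M=np.array(f["mount"]);R=np.array(s["orientation"]);p=np.array(s["position"])
        f["eye"]=p+R@M[:3,3]; f["orientation"]=R@M[:3,:3]
    return f
def save(f,name): cv2.imwrite(f"pics/{name}.png",np.array(f["frame"])[:,:,::-1])
def ray(f,u,v):
    d=cv2.undistortPoints(np.array([[[u,v]]],float),np.array(f["K"]),np.array(f.get("dist",f.get("distortion",np.zeros(5))),float))[0,0]
    return np.array(f["eye"]),np.array(f["orientation"])@np.array([d[0],-d[1],-1])
def onz(f,u,v,z):
    e,d=ray(f,u,v); return e+d*(z-e[2])/d[2]
def proj(f,P):
    c=np.array(f["orientation"]).T@(np.array(P)-np.array(f["eye"]))
    q=np.array(f["K"])@np.array([c[0],-c[1],-c[2]]); return q[:2]/q[2]
E
python3 - <<'E'
from h import *
for n in("scene","side"):
    f=grab(n);save(f,n+"0");print(n,{k:(np.round(v,3).tolist() if k!="frame" else 0) for k,v in f.items()})
print(bot.state())
E
```

```text
pics
scene {'frame': 0, 'K': [[509.373, 0.0, 285.611], [0.0, 509.373, 199.78], [0.0, 0.0, 1.0]], 'eye': [0.999, -0.298, 1.196], 'orientation': [[0.672, -0.663, 0.329], [0.74, 0.608, -0.286], [-0.01, 0.436, 0.9]]}
side {'frame': 0, 'K': [[456.85, 0.0, 275.895], [0.0, 456.85, 206.254], [0.0, 0.0, 1.0]], 'eye': [0.297, -0.8, 0.74], 'orientation': [[0.942, 0.189, -0.279], [-0.337, 0.567, -0.752], [0.016, 0.802, 0.598]]}
{'clock': 0.1, 'q': array([-1.36268881e+00,  9.18150365e-02,  1.23178169e+00, -5.43313684e-05,
        1.81980655e+00, -5.66946608e-02]), 'qd': array([ 0.00186182, -0.00035548, -0.00336339,  0.0002775 , -0.00057141,
        0.00173098]), 'tau': array([ 2.46807169e-03, -4.47857237e+01, -4.07570601e+01,  7.00362632e-02,
        2.84060289e-02, -1.18491707e-04]), 'position': array([ 0.15695791, -0.57882256,  0.22159196]), 'orientation': array([[ 9.65147796e-01,  2.61705082e-01, -4.25608239e-04],
       [ 2.61705423e-01, -9.65146192e-01,  1.76066982e-03],
       [ 5.00020680e-05, -1.81069058e-03, -9.99998359e-01]]), 'wrist_force': array([-0.10280036, -0.18310823, -0.18827851]), 'moment': array([-0.02510709, -0.03802351,  0.03547156]), 'grip_force': 0.0, 'gripper_width': 0.08793928221837403}
```

View pics/scene0.png

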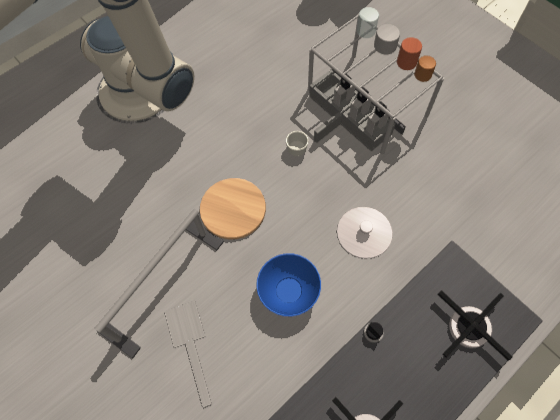

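View pics/side0.png

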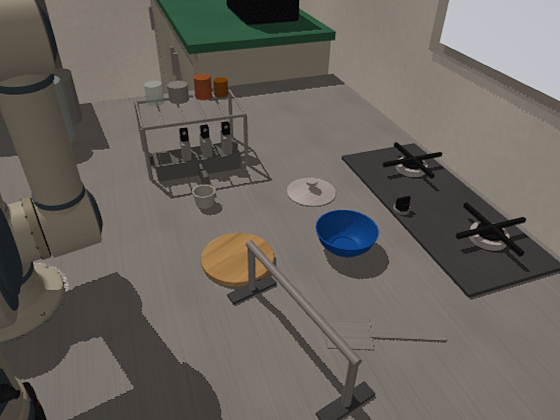

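The scene shows the shelf (front rail 311,50 → 391,120), three black tongs heads (about 344,85 / 362,98 / 380,115), fin tip at (318,135), ramekin (297,142), board (233,208), and rail (195,215 → 103,328).

```bash
python3 - <<'E'
from h import *
f=grab("scene");g=grab("side")
def p(n,*a): print(n,np.round(a,3).tolist())
for n,uv,z in [("shelfFL",(311,51),.168),("shelfFR",(390,121),.168),("shelfBR",(441,77),.168),("fin tip",(318,135),.052),("ram",(297,142),.03),("board",(233,206),.015),("barA",(196,215),.13),("barB",(102,328),.13),("bowl",(289,286),.05),("lid",(366,228),.04),("spat",(185,325),0),("h1",(346,84),.138),("h2",(363,96),.138),("h3",(382,112),.138)]: p(n,onz(f,*uv,z))
for n,uv,z in [("shelfFL",(145,120),.168),("shelfFR",(246,115),.168),("ram",(204,190),.042),("board",(238,257),.015),("barA",(250,246),.13),("barB",(353,356),.13),("bowl",(347,230),.05),("h1",(184,132),.138),("h2",(205,129),.138),("h3",(226,126),.138)]: p("side "+n,onz(g,*uv,z))
for n,F in(("scene",f),("side",g)):
    im=np.array(F["frame"])
    c={"scene":im[40:170,280:450],"side":im[85:215,125:295]}[n]
    cv2.imwrite(f"pics/{n}_c.png",cv2.resize(c[:,:,::-1],None,fx=4.4,fy=4.4,interpolation=cv2.INTER_CUBIC))
E
python3 -c "
import cv2,numpy as np
a=cv2.imread('pics/scene_c.png');b=cv2.imread('pics/side_c.png');print(a.shape,b.shape)"
```

```text
shelfFL [[0.348, 0.368, 0.168]]
shelfFR [[0.637, 0.358, 0.168]]
shelfBR [[0.633, 0.551, 0.168]]
fin tip [[0.497, 0.258, 0.052]]
ram [[0.465, 0.212, 0.03]]
board [[0.489, -0.034, 0.015]]
barA [[0.499, -0.137, 0.13]]
barB [[0.57, -0.44, 0.13]]
bowl [[0.749, -0.076, 0.05]]
lid [[0.766, 0.163, 0.04]]
spat [[0.643, -0.309, 0.0]]
h1 [[0.471, 0.378, 0.138]]
h2 [[0.527, 0.383, 0.138]]
h3 [[0.594, 0.382, 0.138]]
side shelfFL [[0.354, 0.412, 0.168]]
side shelfFR [[0.629, 0.357, 0.168]]
side ram [[0.464, 0.207, 0.042]]
side board [[0.486, -0.045, 0.015]]
side barA [[0.487, -0.141, 0.13]]
side barB [[0.564, -0.438, 0.13]]
side bowl [[0.747, -0.074, 0.05]]
side h1 [[0.451, 0.366, 0.138]]
side h2 [[0.51, 0.366, 0.138]]
side h3 [[0.571, 0.366, 0.138]]
(572, 748, 3) (572, 748, 3)
```

View pics/scene_c.png

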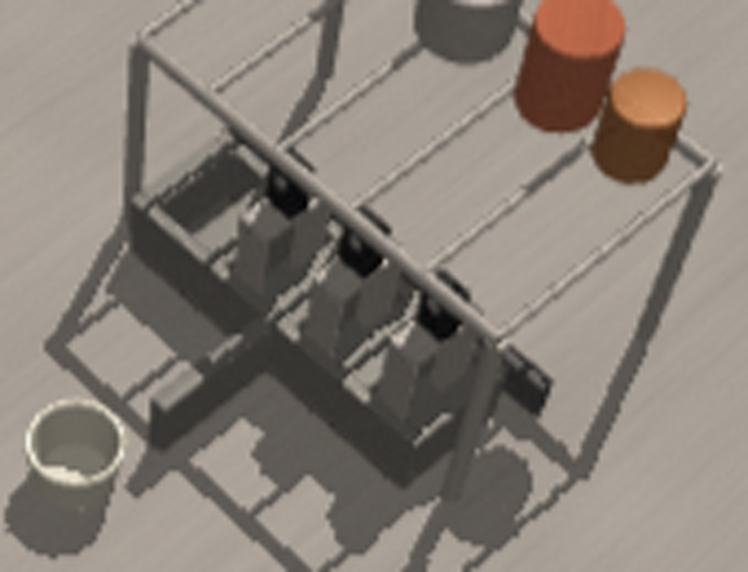

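View pics/side_c.png

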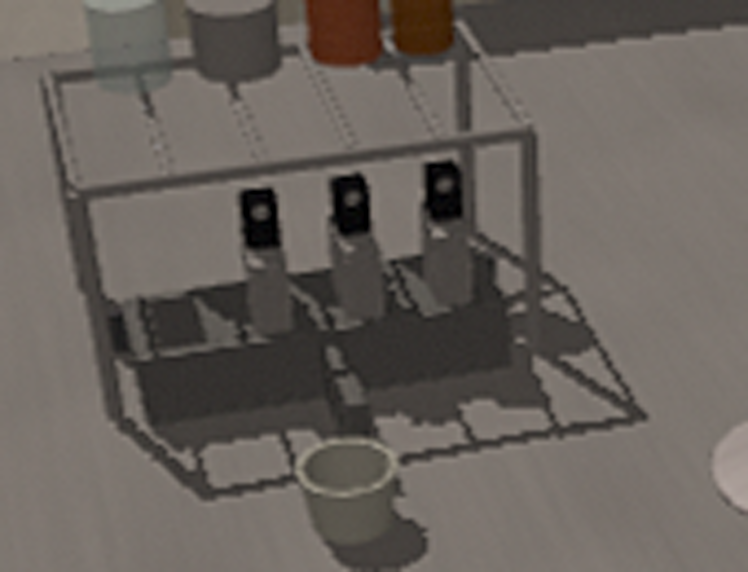

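The crops show three tongs in the pockets at rack x = -31, 31 and 93, with the left pocket empty. The ramekin stands just ahead of the fin tip. Next I refine with precise points and plan the first approach.

```bash
cat >> h.py <<'E'
def rel(x,y,z,yaw):
    """tool shift (cm) and turn (deg) from now to TCP x,y,z with tool-x at world yaw (deg)"""
    s=bot.state();R=np.array(s["orientation"]);p=np.array(s["position"])
    d=R.T@(np.array([x,y,z])-p)*100
    y0=np.degrees(np.arctan2(R[1,0],R[0,0]));t=-((yaw-y0+180)%360-180)
    print("pos",np.round(p,4),"yaw",round(y0,2),"-> shift",np.round(d,2),"turn",round(t,1))
E
python3 - <<'E'
from h import *
f=grab("scene");g=grab("side");w=grab("wrist")
print(np.round(w["mount"],3).tolist(),np.round(w["K"],1).tolist())
S=lambda x,y:(280+x/4.4,40+y/4.4)
G=lambda x,y:(125+x/4.4,85+y/4.4)
for n,F,uv in [("FL",f,S(142,42)),("FR",f,S(492,347)),("BR",f,S(712,165)),("sFL",g,G(75,190)),("sFR",g,G(530,132))]: print(n,np.round(onz(F,*uv,.166),3))
for n,F,uv in [("rim",f,S(75,440)),("rims",g,G(348,467))]: print(n,np.round(onz(F,*uv,.042),3))
rel(.464,.21,.2,90)
E
```

```text
[[-0.001, 0.957, 0.289, 0.08], [1.0, 0.001, 0.001, -0.0], [0.0, 0.289, -0.957, -0.163], [0.0, 0.0, 0.0, 1.0]] [[303.1, 0.0, 277.5], [0.0, 303.1, 209.5], [0.0, 0.0, 1.0]]
FL [0.346 0.375 0.166]
FR [0.635 0.367 0.166]
BR [0.635 0.553 0.166]
sFL [0.34  0.369 0.166]
sFR [0.629 0.361 0.166]
rim [0.466 0.211 0.042]
rims [0.464 0.202 0.042]
pos [ 0.157  -0.579   0.2223] yaw 15.17 -> shift [ 50.28 -68.12   2.27] turn -74.8
```

Emit:
{"op": "move_arm", "data": {
  "commands": [
    [50.3,-68.1,0,-75],
    [50.3,-68.1,0,-75],
    [50.3,-68.1,0,-75],
    [50.3,-68.1,0,-75],
    [50.3,-68.1,0,-75],
    [50.3,-68.1,0,-75],
    [50.3,-68.1,0,-75],
    [50.3,-68.1,0,-75],
    [50.3,-68.1,0,-75],
    [50.3,-68.1,0,-75]
  ],
  "jaw": 1
}}

```text
clock: 1.6
position: [0.3842, 0.0053, 0.2231]
orientation: [[-0.003, 1.0, 0.002], [1.0, 0.003, -0.0], [-0.0, 0.002, -1.0]]
wrist_force: [1.2, -0.4, -0.0]
gripper_width: 0.088
grip_force: 0.0
```

Run:
```python
from h import *
rel(.464,.207,.2,90)
```

```text
pos [0.3842 0.0053 0.2231] yaw 90.17 -> shift [20.14  8.04  2.31] turn 0.2
```

Emit:
{"op": "move_arm", "data": {
  "commands": [
    [20,8,0,0],
    [20,8,0,0],
    [20,8,0,0],
    [20,8,0,0],
    [20,8,0,0],
    [20,8,0,0],
    [20,8,0,0]
  ]
}}

```text
clock: 2.48
position: [0.4632, 0.2024, 0.2231]
orientation: [[-0.001, 1.0, 0.001], [1.0, 0.001, 0.0], [0.0, 0.001, -1.0]]
wrist_force: [-0.0, 0.8, -0.3]
gripper_width: 0.088
grip_force: 0.0
```

Run:
```python
from h import *
w=grab("wrist");save(w,"w1");rel(.464,.207,.2,90)
```

```text
pos [0.4632 0.2024 0.2231] yaw 90.08 -> shift [0.45 0.08 2.31] turn 0.1
```

View pics/w1.png

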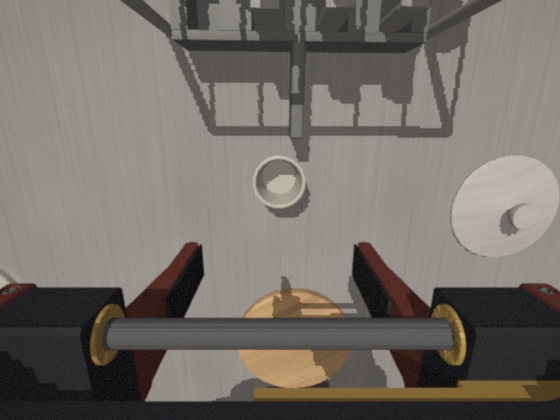

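The wrist view shows the ramekin rim centred at (279,182), the fin end at (297,137), and the rack front top edge from (172,38) to (426,42).

Run:
```python
from h import *
w=grab("wrist")
for n,uv,z in [("rim",(279,182),.042),("rimtop",(279,155),.042),("rimbot",(279,209),.042),("finL",(291,136),.052),("finR",(303,136),.052),("finbL",(292,48),.052),("finbR",(306,48),.052),("rackL",(172,38),.052),("rackR",(426,38),.052)]: print(n,np.round(onz(w,*uv,z),4))
```

```text
rim [0.4658 0.2119 0.042 ]
rimtop [0.4657 0.2428 0.042 ]
rimbot [0.4659 0.1794 0.042 ]
finL [0.4785 0.2641 0.052 ]
finR [0.4914 0.2642 0.052 ]
finbL [0.4783 0.3491 0.052 ]
finbR [0.4922 0.3491 0.052 ]
rackL [0.3602 0.3579 0.052 ]
rackR [0.6101 0.3581 0.052 ]
```

Emit:
{"op": "move_arm", "data": {
  "commands": [
    [0.9,0.3,0,0],
    [0.9,0.3,6,0],
    [0.9,0.3,12,0],
    [0.9,0.3,16,0],
    [0.9,0.3,19,0],
    [0.9,0.3,21,0],
    [0.9,0.3,21,0],
    [0.9,0.3,21,0]
  ]
}}

```text
clock: 3.58
position: [0.4668, 0.2129, 0.0137]
orientation: [[-0.003, 1.0, 0.001], [1.0, 0.003, 0.001], [0.001, 0.001, -1.0]]
wrist_force: [-0.1, 0.5, -0.1]
gripper_width: 0.0876
grip_force: 0.0
```

Emit:
{"op": "move_arm", "data": {
  "commands": [
    [0,0,0,0],
    [0,0,0,0],
    [0,0,0,0],
    [0,0,0,0],
    [0,0,0,0],
    [0,0,0,0]
  ],
  "jaw": -1,
  "newtons": 25
}}

```text
clock: 4.32
position: [0.4664, 0.2127, 0.0132]
orientation: [[-0.003, 1.0, 0.0], [1.0, 0.003, 0.0], [0.0, 0.0, -1.0]]
wrist_force: [-2.3, 0.2, 5.7]
gripper_width: 0.0598
grip_force: 25.0
```

Emit:
{"op": "move_arm", "data": {
  "commands": [
    [0,0,-2,0],
    [0,0,-5,0],
    [0,0,-8,0],
    [0,0,-10,0],
    [0,0,-10,0]
  ]
}}

```text
clock: 4.95
position: [0.467, 0.2128, 0.1138]
orientation: [[-0.003, 1.0, 0.003], [1.0, 0.003, 0.001], [0.001, 0.003, -1.0]]
wrist_force: [0.2, 0.7, -1.7]
gripper_width: 0.0612
grip_force: 2.5
```

Run:
```python
from h import *
w=grab("wrist");save(w,"w2");rel(.483,-.03,.11,90)
```

```text
pos [0.4663 0.2125 0.1122] yaw 90.17 -> shift [-24.26   1.6    0.22] turn 0.2
```

View pics/w2.png

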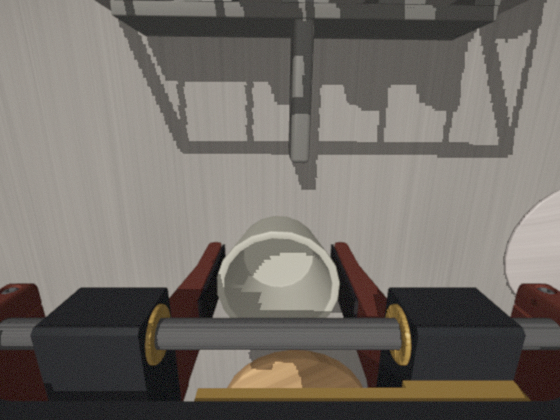

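The wrist view shows the ramekin still between the pads (rim about (278,280)), but the grip force dropped to 2.5 N. This is the slack event, so I re-grip in place.

Emit:
{"op": "move_arm", "data": {
  "commands": [
    [0,0,0,0],
    [0,0,0,0]
  ],
  "jaw": -1,
  "newtons": 30
}}

```text
clock: 5.25
position: [0.4656, 0.2123, 0.1112]
orientation: [[-0.003, 1.0, -0.002], [1.0, 0.003, -0.001], [-0.001, -0.002, -1.0]]
wrist_force: [-0.1, -0.1, -0.6]
gripper_width: 0.0593
grip_force: 30.0
```

Run:
```python
from h import *
f=grab("side");save(f,"s2");print(bot.state()["grip_force"],bot.state()["gripper_width"])
rel(.483,-.025,.11,90)
w=grab("wrist")
for uv in [(219,282),(337,282),(278,233),(278,331)]:print(np.round(onz(w,*uv,.11+.042-.019),4))
print(proj(f,[.4663,.2125,.13]))
im=np.array(f["frame"]);u,v=map(int,proj(f,[.4663,.2125,.13]))
cv2.imwrite("pics/s2c.png",cv2.resize(im[v-60:v+60,u-80:u+80,::-1],None,fx=4,fy=4))
```

```text
29.999551449436694 0.059896091627813904
pos [0.4657 0.2123 0.1114] yaw 90.17 -> shift [-23.74   1.66   0.16] turn 0.2
[0.4357 0.2099 0.133 ]
[0.4977 0.2101 0.133 ]
[0.4666 0.2376 0.133 ]
[0.4668 0.1794 0.133 ]
[201.56562759 160.55864859]
```

View pics/s2c.png

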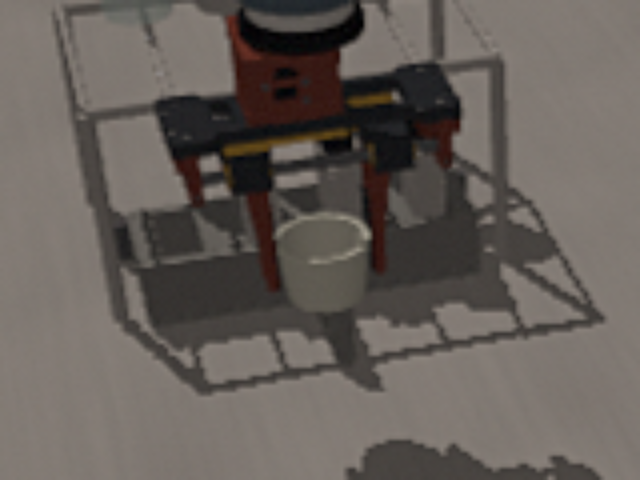

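Ramekin is held firmly and upright (side view). I'm carrying it to the board.

Emit:
{"op": "move_arm", "data": {
  "commands": [
    [-6,0.8,0,0],
    [-12,1.7,0,0],
    [-17,1.7,0,0],
    [-21,1.7,0,0],
    [-23.5,1.7,0,0],
    [-23.5,1.7,4,0],
    [-23.5,1.7,7,0],
    [-23.5,1.7,7.6,0],
    [-23.5,1.7,7.8,0],
    [-23.5,1.7,7.8,0]
  ]
}}

```text
clock: 6.6
position: [0.4848, -0.0224, 0.0361]
orientation: [[-0.003, 1.0, 0.002], [1.0, 0.003, -0.0], [-0.0, 0.002, -1.0]]
wrist_force: [-0.6, 0.3, -1.0]
gripper_width: 0.0598
grip_force: 30.0
```

Emit:
{"op": "move_arm", "data": {
  "commands": [
    [0,0,0.2,0],
    [0,0,0.3,0],
    [0,0,0.4,0],
    [0,0,0.5,0],
    [0,0,0.5,0]
  ]
}}

```text
clock: 7.22
position: [0.4838, -0.0224, 0.0295]
orientation: [[-0.003, 1.0, -0.0], [1.0, 0.003, 0.0], [0.0, -0.0, -1.0]]
wrist_force: [0.3, 0.5, -1.2]
gripper_width: 0.0598
grip_force: 30.0
```

Emit:
{"op": "move_arm", "data": {
  "commands": [
    [0,0,0.1,0],
    [0,0,0.2,0],
    [0,0,0.2,0],
    [0,0,0.2,0]
  ]
}}

```text
clock: 7.72
position: [0.4842, -0.0221, 0.0284]
orientation: [[-0.003, 1.0, 0.001], [1.0, 0.003, 0.001], [0.001, 0.001, -1.0]]
wrist_force: [-0.9, 2.7, 5.7]
gripper_width: 0.0596
grip_force: 30.0
```

Emit:
{"op": "move_arm", "data": {
  "commands": [
    [0,0,0,0],
    [0,0,0,0],
    [0,0,0,0],
    [0,0,0,0],
    [0,0,-4,0],
    [0,0,-9,0],
    [0,0,-15,0],
    [0,0,-15,0],
    [0,0,-15,0]
  ],
  "jaw": 1
}}

```text
clock: 8.85
position: [0.4838, -0.0224, 0.177]
orientation: [[-0.003, 1.0, -0.0], [1.0, 0.003, -0.0], [-0.0, -0.0, -1.0]]
wrist_force: [-0.3, -0.6, -0.7]
gripper_width: 0.088
grip_force: 0.0
```

```bash
cat >> h.py <<'E'
def ramekin():
    for n in("scene","side"):
        f=grab(n);hsv=cv2.cvtColor(np.array(f["frame"]),cv2.COLOR_RGB2HSV)
        for z in (.015,):
            u,v=proj(f,[.484,-.022,.045]);u,v=int(u),int(v)
            c=np.array(f["frame"])[v-30:v+30,u-40:u+40,::-1]
            cv2.imwrite(f"pics/ram_{n}.png",cv2.resize(c,None,fx=5,fy=5))
E
python3 - <<'E'
from h import *
ramekin()
a=cv2.imread("pics/ram_scene.png");b=cv2.imread("pics/ram_side.png");cv2.imwrite("pics/ram.png",np.hstack([a,b]))
rel(.485,.283,.12,90)
E
```

```text
pos [ 0.4831 -0.0224  0.1755] yaw 90.17 -> shift [30.53  0.29  5.56] turn 0.2
```

View pics/ram.png

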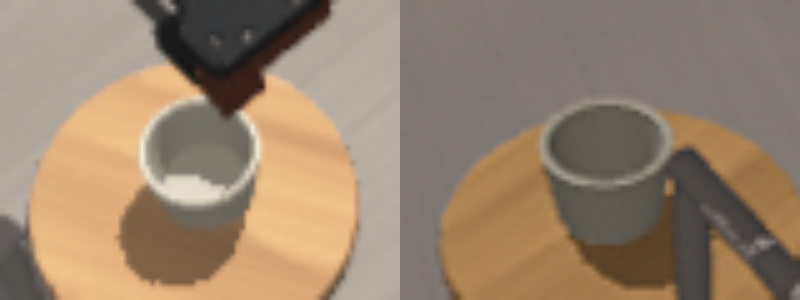

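The ramekin stands upright on the board in both views. Next is the fin.

Emit:
{"op": "move_arm", "data": {
  "commands": [
    [6,0.2,0,0],
    [12,0.2,2,0],
    [18,0.2,4,0],
    [24,0.2,5.5,0],
    [28,0.2,5.5,0],
    [30.5,0.2,5.5,0],
    [30.5,0.2,5.5,0],
    [30.5,0.2,5.5,0]
  ],
  "jaw": 0.2
}}

```text
clock: 9.95
position: [0.4846, 0.2817, 0.1213]
orientation: [[-0.003, 1.0, -0.002], [1.0, 0.003, -0.001], [-0.001, -0.002, -1.0]]
wrist_force: [0.4, 0.2, 0.8]
gripper_width: 0.0529
grip_force: 0.0
```

Run:
```python
from h import *
w=grab("wrist");save(w,"w3");rel(.485,.283,.026,90)
im=np.array(w["frame"])
```

```text
pos [0.4848 0.2815 0.1218] yaw 90.12 -> shift [0.16 0.03 9.58] turn 0.1
```

View pics/w3.png

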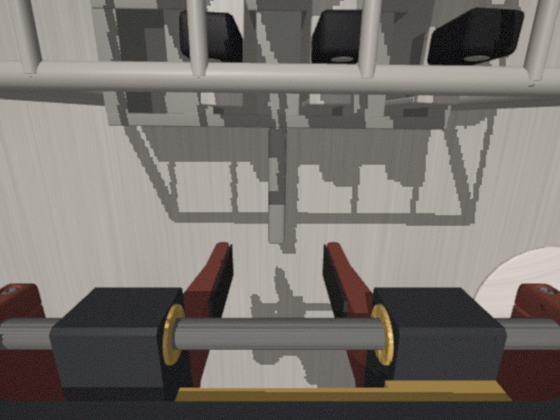

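The fin end is at (276,243), centred between the fingers. The front rod is at v≈75 and the heads at u≈210, 340 and 475.

Run:
```python
from h import *
w=grab("wrist")
for n,uv,z in [("fintip",(276,243),.052),("finL",(269,135),.052),("finR",(287,135),.052),("rodL",(30,76),.166),("rodR",(537,76),.166),("rackFL",(107,125),.052),("rackFR",(445,125),.052)]: print(n,np.round(onz(w,*uv,z),4))
```

```text
fintip [0.4842 0.2623 0.052 ]
finL [0.479  0.3494 0.052 ]
finR [0.4924 0.3494 0.052 ]
rodL [0.396  0.3761 0.166 ]
rodR [0.579  0.3763 0.166 ]
rackFL [0.3591 0.3564 0.052 ]
rackFR [0.6091 0.3568 0.052 ]
```

Emit:
{"op": "move_arm", "data": {
  "commands": [
    [0.2,0,3,0],
    [0.2,0,6,0],
    [0.2,0,8,0],
    [0.2,0,9.4,0],
    [0.2,0,9.4,0],
    [0.2,0,9.4,0]
  ]
}}

```text
clock: 10.8
position: [0.4857, 0.2848, 0.0299]
orientation: [[-0.003, 1.0, 0.002], [1.0, 0.003, 0.001], [0.001, 0.002, -1.0]]
wrist_force: [-0.5, 0.7, -0.1]
gripper_width: 0.0524
grip_force: 0.0
```

Emit:
{"op": "move_arm", "data": {
  "commands": [
    [0,0,0,0],
    [0,0,0,0],
    [0,0,0,0],
    [0,0,0,0],
    [0,0,0,0]
  ],
  "jaw": -1,
  "newtons": 35
}}

```text
clock: 11.42
position: [0.4847, 0.2846, 0.0287]
orientation: [[-0.003, 1.0, -0.001], [1.0, 0.003, -0.0], [-0.0, -0.001, -1.0]]
wrist_force: [-2.5, -1.3, 1.1]
gripper_width: 0.0137
grip_force: 35.0
```

Emit:
{"op": "move_arm", "data": {
  "commands": [
    [-0.5,0,0,0],
    [-1.5,0,0,0],
    [-3,0,0,0],
    [-4.7,0,0,0],
    [-6.4,0,0,0],
    [-8.1,0,0,0],
    [-9.8,0,0,0],
    [-11.5,0,0,0],
    [-13,0,0,0],
    [-14,0,0,0]
  ]
}}

```text
clock: 12.68
position: [0.4854, 0.1436, 0.0287]
orientation: [[-0.002, 1.0, -0.0], [1.0, 0.002, 0.0], [0.0, -0.0, -1.0]]
wrist_force: [-0.9, 5.0, -0.2]
gripper_width: 0.0142
grip_force: 35.0
```

Emit:
{"op": "move_arm", "data": {
  "commands": [
    [-0.8,0,0,0],
    [-1.2,0,0,0],
    [-1.5,0,0,0],
    [-1.5,0,0,0],
    [-1.5,0,0,0]
  ]
}}

```text
clock: 13.3
position: [0.4855, 0.1293, 0.0287]
orientation: [[-0.003, 1.0, -0.0], [1.0, 0.003, -0.001], [-0.001, -0.0, -1.0]]
wrist_force: [-0.7, 1.9, 0.3]
gripper_width: 0.0137
grip_force: 35.0
```

Run:
```python
from h import *
w=grab("wrist");save(w,"w4");rel(.485,.245,.026,90)
```

```text
pos [0.4855 0.1293 0.0287] yaw 90.17 -> shift [ 1.157e+01 -1.000e-02  2.600e-01] turn 0.2
```

View pics/w4.png

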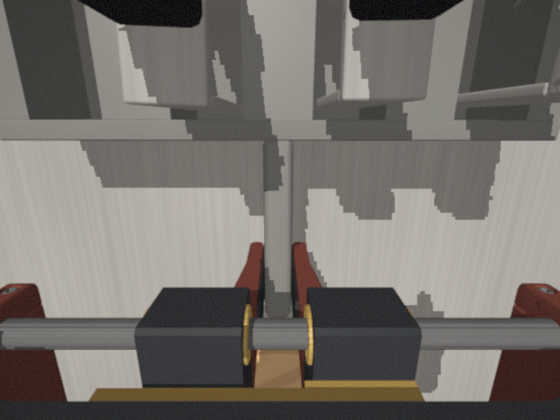

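The rack is out, with the fin still gripped and the tongs upright. I release, rise, and look down on the heads.

Emit:
{"op": "move_arm", "data": {
  "commands": [
    [0,0,0,0],
    [0,0,0,0],
    [0,0,-3,0],
    [0,0,-8,0],
    [0,0,-14,0],
    [0,0,-20,0],
    [3,3,-23,0],
    [6,3,-23,0],
    [6,3,-23,0],
    [6,3,-23,0]
  ],
  "jaw": 0.2
}}

```text
clock: 14.6
position: [0.5151, 0.189, 0.2581]
orientation: [[-0.003, 1.0, -0.001], [1.0, 0.003, -0.001], [-0.001, -0.001, -1.0]]
wrist_force: [-0.0, 1.1, -0.2]
gripper_width: 0.0529
grip_force: 0.0
```

Run:
```python
from h import *
w=grab("wrist");save(w,"w5");rel(.515,.245,.25,90)
im=np.array(w["frame"]).max(2)
m=((im<45)*255).astype(np.uint8)[:240]
n,l,s,c=cv2.connectedComponentsWithStats(m)
for i in range(1,n):
    if s[i,4]>150: print(s[i],c[i],np.round(onz(w,*c[i],.132),3))
```

```text
pos [0.5151 0.1889 0.2582] yaw 90.14 -> shift [5.61 0.   0.81] turn 0.1
[328 136  31  21 530] [342.83584906 146.08679245] [0.577 0.244 0.132]
[201 139  30  20 518] [214.99034749 148.74131274] [0.457 0.241 0.132]
[266 138  25  20 458] [277.96069869 147.72489083] [0.516 0.242 0.132]
```

View pics/w5.png

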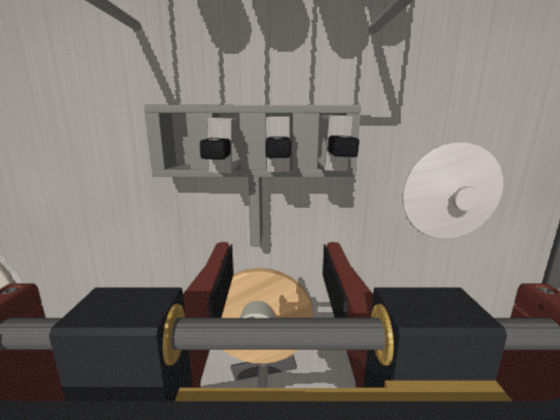

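Heads located at x=0.457, 0.516 and 0.577 with y≈0.243, and the rack is clear of the shelf. Grasping the rightmost one.

Emit:
{"op": "move_arm", "data": {
  "commands": [
    [3,3,0,0],
    [5.5,6.2,0,0],
    [5.5,6.2,4,0],
    [5.5,6.2,9,0],
    [5.5,6.2,12,0],
    [5.5,6.2,14,0],
    [5.5,6.2,15.3,0],
    [5.5,6.2,15.3,0],
    [5.5,6.2,15.3,0]
  ],
  "jaw": 0
}}

```text
clock: 15.78
position: [0.5778, 0.245, 0.1073]
orientation: [[-0.003, 1.0, 0.002], [1.0, 0.003, 0.001], [0.001, 0.002, -1.0]]
wrist_force: [-0.4, 0.2, -0.2]
gripper_width: 0.0439
grip_force: 0.0
```

Emit:
{"op": "move_arm", "data": {
  "commands": [
    [0,0,0,0],
    [0,0,0,0],
    [0,0,0,0],
    [0,0,0,0]
  ],
  "jaw": -1,
  "newtons": 35
}}

```text
clock: 16.27
position: [0.5773, 0.245, 0.1063]
orientation: [[-0.003, 1.0, 0.001], [1.0, 0.003, 0.0], [0.0, 0.001, -1.0]]
wrist_force: [-0.6, -0.6, 3.2]
gripper_width: 0.0243
grip_force: 34.8
```

Emit:
{"op": "move_arm", "data": {
  "commands": [
    [0,0,-2,0],
    [0,0,-6,0],
    [0,0,-11,0],
    [0,0,-16,0],
    [0,0,-19.5,0],
    [0,0,-19.5,0]
  ]
}}

```text
clock: 17.02
position: [0.5778, 0.2451, 0.3056]
orientation: [[-0.003, 1.0, 0.007], [1.0, 0.003, 0.003], [0.003, 0.007, -1.0]]
wrist_force: [-0.0, -0.7, -1.1]
gripper_width: 0.024
grip_force: 34.8
```

Run:
```python
from h import *
rel(.546,-.353,.3,14);rel(.53,-.2,.3,14)
```

```text
pos [0.5778 0.2451 0.3056] yaw 90.17 -> shift [-59.8   -3.36   0.38] turn 76.2
pos [0.5778 0.2451 0.3056] yaw 90.17 -> shift [-44.5   -4.91   0.41] turn 76.2
```

Emit:
{"op": "move_arm", "data": {
  "commands": [
    [-6,-0.3,0,8],
    [-12,-0.7,0,16],
    [-18,-1,0,24],
    [-24,-1.4,0,32],
    [-30,-1.7,0,40],
    [-36,-2,0,48],
    [-42,-2.4,0,56],
    [-48,-2.7,0,64],
    [-54,-3,0,72],
    [-59,-3.3,0,76]
  ]
}}

```text
clock: 18.27
position: [0.545, -0.3473, 0.2981]
orientation: [[0.971, 0.241, -0.003], [0.241, -0.971, 0.002], [-0.002, -0.003, -1.0]]
wrist_force: [0.1, -0.5, -1.3]
gripper_width: 0.0239
grip_force: 34.8
```

Emit:
{"op": "move_arm", "data": {
  "commands": [
    [0,0,0,0],
    [0,0,0,0],
    [0,0,0,0],
    [0,0,0,0]
  ]
}}

```text
clock: 18.77
position: [0.5463, -0.344, 0.3011]
orientation: [[0.969, 0.247, 0.001], [0.247, -0.969, -0.0], [0.0, 0.0, -1.0]]
wrist_force: [0.2, -0.1, -1.2]
gripper_width: 0.024
grip_force: 34.8
```

Run:
```python
from h import *
w=grab("wrist");save(w,"w6");rel(.546,-.353,.3,14)
A=np.array([.493,-.139,.13]);B=np.array([.567,-.439,.13]);print(proj(w,A),proj(w,B))
```

```text
pos [ 0.5462 -0.3441  0.3011] yaw 14.27 -> shift [-0.24  0.85  0.11] turn 0.3
[ 91.0606104  193.28990547] [363.62479448 195.06054546]
```

View pics/w6.png

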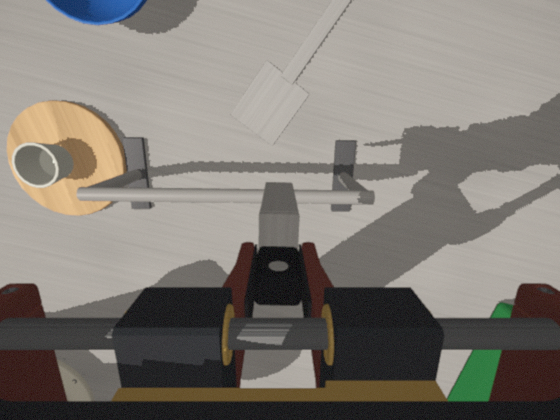

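The bar runs from (80,194) to (372,197) in the wrist view, with the tongs held upright in front of it.

Run:
```python
from h import *
w=grab("wrist")
im=np.array(w["frame"]).astype(int);
pts=[]
for u in list(range(155,250,5))+list(range(310,335,5)):
    c=im[180:210,u].sum(1); m=np.where(c>c.min()+0.5*(c.max()-c.min()))[0]; pts.append((u,180+m.mean(),len(m)))
print([(u,round(v,1),n) for u,v,n in pts])
P=[onz(w,u,v,.13)[:2] for u,v in[(80,194),(160,194.8),(330,196.3),(372,197)]];print(np.round(P,4))
a,b=P[0],P[3];d=(b-a)/np.linalg.norm(b-a);print(np.linalg.norm(b-a),np.degrees(np.arctan2(*d[::-1])),"mid",(a+b)/2)
for t in(.065,0,-.065):
    q=(a+b)/2+d*t;print(t,np.round(q,4))
q=(a+b)/2+d*.065;rel(q[0],q[1],.3,90+np.degrees(np.arctan2(*d[::-1])))
```

```text
[(155, np.float64(195.3), 26), (160, np.float64(195.1), 27), (165, np.float64(195.1), 27), (170, np.float64(195.3), 26), (175, np.float64(195.0), 25), (180, np.float64(195.1), 27), (185, np.float64(195.3), 26), (190, np.float64(195.3), 26), (195, np.float64(195.0), 25), (200, np.float64(195.1), 27), (205, np.float64(195.3), 26), (210, np.float64(195.1), 27), (215, np.float64(195.3), 26), (220, np.float64(195.3), 26), (225, np.float64(195.0), 27), (230, np.float64(195.0), 27), (235, np.float64(195.0), 27), (240, np.float64(195.0), 27), (245, np.float64(195.0), 27), (310, np.float64(194.9), 27), (315, np.float64(194.9), 27), (320, np.float64(195.1), 26), (325, np.float64(194.9), 27), (330, np.float64(193.2), 24)]
[[ 0.4891 -0.127 ]
 [ 0.5104 -0.2151]
 [ 0.5562 -0.4026]
 [ 0.5671 -0.4492]]
0.3314659998663458 -76.38334868881387 mid [ 0.52809847 -0.28812455]
0.065 [ 0.5434 -0.3513]
0 [ 0.5281 -0.2881]
-0.065 [ 0.5128 -0.225 ]
pos [ 0.5462 -0.3444  0.3011] yaw 14.25 -> shift [-0.44  0.61  0.11] turn 0.6
```

Emit:
{"op": "move_arm", "data": {
  "commands": [
    [-0.4,0.6,0,0.6],
    [-0.4,0.6,0,0.6],
    [-0.4,0.6,4,0.6],
    [-0.4,0.6,8,0.6],
    [-0.4,0.6,11,0.6],
    [-0.4,0.6,13,0.6],
    [-0.4,0.6,14.3,0.6],
    [-0.4,0.6,14.6,0.6],
    [-0.4,0.6,14.6,0.6]
  ]
}}

```text
clock: 20.0
position: [0.5438, -0.3523, 0.1557]
orientation: [[0.972, 0.235, 0.001], [0.235, -0.972, -0.001], [0.001, 0.001, -1.0]]
wrist_force: [-0.7, 0.8, -0.8]
gripper_width: 0.024
grip_force: 34.8
```

Emit:
{"op": "move_arm", "data": {
  "commands": [
    [0,0,0.1,0],
    [0,0,0.2,0],
    [0,0,0.3,0],
    [0,0,0.3,0]
  ]
}}

```text
clock: 20.5
position: [0.5434, -0.352, 0.1515]
orientation: [[0.972, 0.235, -0.0], [0.235, -0.972, 0.0], [-0.0, -0.0, -1.0]]
wrist_force: [-0.3, -0.6, -1.4]
gripper_width: 0.0241
grip_force: 34.8
```

Emit:
{"op": "move_arm", "data": {
  "commands": [
    [0,0,0.1,0],
    [0,0,0.2,0],
    [0,0,0.2,0],
    [0,0,0.2,0]
  ]
}}

```text
clock: 21.0
position: [0.5435, -0.352, 0.1502]
orientation: [[0.972, 0.235, 0.0], [0.235, -0.972, -0.0], [0.0, 0.0, -1.0]]
wrist_force: [-0.5, 0.6, 3.0]
gripper_width: 0.0242
grip_force: 34.8
```

Contact on the bar. Releasing and going for the middle pair.

Emit:
{"op": "move_arm", "data": {
  "commands": [
    [0,0,0,0],
    [0,0,0,0],
    [0,0,0,0],
    [0,0,-3,0],
    [0,0,-6,0],
    [0,0,-10,0],
    [0,0,-13,0],
    [0,0,-13,0]
  ],
  "jaw": 0
}}

```text
clock: 22.0
position: [0.5442, -0.3525, 0.2828]
orientation: [[0.972, 0.235, 0.005], [0.235, -0.972, -0.003], [0.004, 0.004, -1.0]]
wrist_force: [-0.4, 0.2, -0.1]
gripper_width: 0.0437
grip_force: 0.0
```

Run:
```python
from h import *
w=grab("wrist");im=np.array(w["frame"]).max(2);m=((im<45)*255).astype(np.uint8)
print("expected head",proj(w,[.5435,-.352,.182]))
n,l,s,c=cv2.connectedComponentsWithStats(m)
for i in range(1,n):
    if s[i,4]>150: print(s[i],np.round(c[i]),np.round(onz(w,*c[i],.176),3))
g=grab("side")
u,v=map(int,proj(g,[.5435,-.352,.12]));cv2.imwrite("pics/s6.png",cv2.resize(np.array(g["frame"])[v-50:v+60,u-70:u+70,::-1],None,fx=5,fy=5))
rel(.516,.243,.28,90)
```

```text
expected head [276.94484187 211.22336305]
[265 195  24  27 549] [277. 209.] [ 0.544 -0.352  0.176]
[219 246  21  72 764] [230. 287.] [ 0.453 -0.325  0.176]
[315 246  22  73 775] [325. 287.] [ 0.475 -0.418  0.176]
[    0   288   560   132 18595] [217. 381.] [ 0.334 -0.333  0.176]
[  350   288   138    99 10134] [419. 337.] [ 0.441 -0.533  0.176]
pos [ 0.5435 -0.352   0.2784] yaw 13.57 -> shift [ 11.29 -58.49  -0.13] turn -76.4
```

View pics/s6.png

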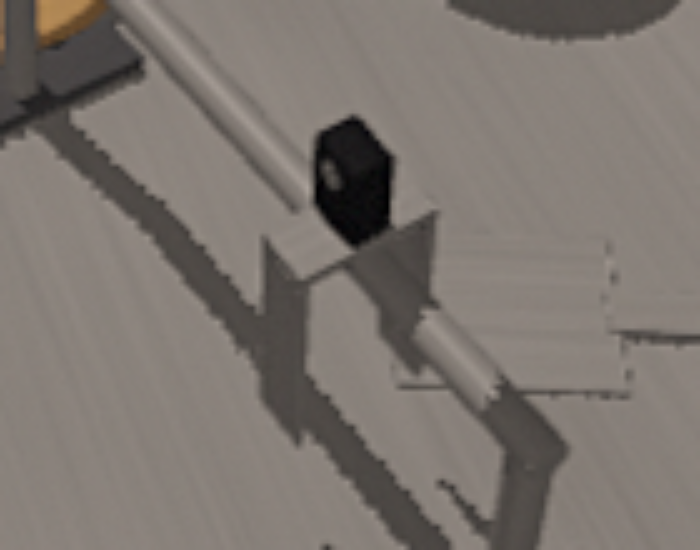

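The first tongs hang astride the bar, upright (side crop). Heading back for the middle pair.

Emit:
{"op": "move_arm", "data": {
  "commands": [
    [1.2,-6,0,-8],
    [2.4,-12,0,-16],
    [3.6,-18,0,-24],
    [4.8,-24,0,-32],
    [6,-30,0,-40],
    [7.2,-36,0,-48],
    [8.4,-42,0,-56],
    [9.6,-48,0,-64],
    [10.8,-54,0,-72],
    [11.3,-58.5,0,-76.4]
  ]
}}

```text
clock: 23.35
position: [0.515, 0.2454, 0.2765]
orientation: [[-0.004, 1.0, -0.004], [1.0, 0.004, -0.001], [-0.001, -0.004, -1.0]]
wrist_force: [1.3, -0.4, 0.1]
gripper_width: 0.0438
grip_force: 0.0
```

Emit:
{"op": "move_arm", "data": {
  "commands": [
    [0,0,0,0],
    [0,0,0,0],
    [0,0,0,0]
  ]
}}

```text
clock: 23.72
position: [0.5162, 0.2419, 0.279]
orientation: [[0.003, 1.0, -0.001], [1.0, -0.003, -0.001], [-0.001, -0.001, -1.0]]
wrist_force: [-0.2, 0.3, -0.1]
gripper_width: 0.0439
grip_force: 0.0
```

```bash
cat >> h.py <<'E'
def heads(z=.132):
    w=grab("wrist");im=np.array(w["frame"]).max(2);m=((im<45)*255).astype(np.uint8)[:290]
    n,l,s,c=cv2.connectedComponentsWithStats(m)
    for i in range(1,n):
        if s[i,4]>150: print(s[i],np.round(c[i]),np.round(onz(w,*c[i],z),3))
E
python3 - <<'E'
from h import *
heads();rel(.516,.243,.1055,90)
E
```

```text
[139   0  58   6 297] [170.   2.] [0.422 0.42  0.132]
[207   0  65   6 382] [239.   3.] [0.483 0.42  0.132]
[281   0  65   7 394] [314.   3.] [0.55  0.42  0.132]
[266 184  22  22 404] [277. 195.] [0.516 0.244 0.132]
[208 186  26  21 448] [221. 197.] [0.457 0.243 0.132]
[223 246  17  44 390] [233. 273.] [0.466 0.153 0.132]
[316 246  17  44 379] [322. 273.] [0.567 0.153 0.132]
pos [0.5163 0.2418 0.2793] yaw 89.84 -> shift [ 0.12 -0.02 17.38] turn -0.2
```

Emit:
{"op": "move_arm", "data": {
  "commands": [
    [0.2,0,4,0],
    [0.2,0,9,0],
    [0.2,0,13,0],
    [0.2,0,16,0],
    [0.2,0,17.3,0],
    [0.2,0,17.3,0],
    [0.2,0,17.3,0]
  ]
}}

```text
clock: 24.65
position: [0.517, 0.2452, 0.1086]
orientation: [[0.001, 1.0, 0.003], [1.0, -0.001, 0.001], [0.001, 0.003, -1.0]]
wrist_force: [0.5, 0.9, 0.4]
gripper_width: 0.0441
grip_force: 0.0
```

Emit:
{"op": "move_arm", "data": {
  "commands": [
    [0,0,0,0],
    [0,0,0,0],
    [0,0,0,0],
    [0,0,0,0]
  ],
  "jaw": -1
}}

```text
clock: 25.15
position: [0.5163, 0.2453, 0.1073]
orientation: [[0.0, 1.0, 0.001], [1.0, -0.0, 0.0], [0.0, 0.001, -1.0]]
wrist_force: [0.5, -0.2, 3.0]
gripper_width: 0.024
grip_force: 35.0
```

Emit:
{"op": "move_arm", "data": {
  "commands": [
    [0,0,-2,0],
    [0,0,-6,0],
    [0,0,-11,0],
    [0,0,-16,0],
    [0,0,-19.5,0],
    [0,0,-19.5,0],
    [0,0,-19.5,0]
  ]
}}

```text
clock: 26.02
position: [0.5158, 0.2451, 0.3001]
orientation: [[0.001, 1.0, -0.002], [1.0, -0.001, -0.001], [-0.001, -0.002, -1.0]]
wrist_force: [-0.0, 0.2, -1.6]
gripper_width: 0.0239
grip_force: 35.0
```

Run:
```python
from h import *
rel(.528,-.288,.3,13.6)
```

```text
pos [0.5158 0.2451 0.3001] yaw 89.97 -> shift [-5.331e+01  1.240e+00  4.000e-02] turn 76.4
```

Emit:
{"op": "move_arm", "data": {
  "commands": [
    [-5.5,0.1,0,8],
    [-11,0.2,0,16],
    [-17,0.4,0,24],
    [-23,0.5,0,32],
    [-29,0.6,0,40],
    [-35,0.8,0,48],
    [-41,0.9,0,56],
    [-47,1.1,0,64],
    [-51,1.2,0,72],
    [-53.3,1.2,0,76.4]
  ]
}}

```text
clock: 27.28
position: [0.5268, -0.2899, 0.2978]
orientation: [[0.973, 0.229, -0.005], [0.229, -0.973, 0.003], [-0.004, -0.004, -1.0]]
wrist_force: [-0.7, 0.2, -2.5]
gripper_width: 0.0238
grip_force: 35.0
```

Emit:
{"op": "move_arm", "data": {
  "commands": [
    [0,0,0,0],
    [0,0,0,0],
    [0,0,0,0]
  ]
}}

```text
clock: 27.65
position: [0.5279, -0.2866, 0.3015]
orientation: [[0.972, 0.237, -0.0], [0.237, -0.972, 0.0], [-0.0, -0.0, -1.0]]
wrist_force: [0.5, 0.4, -0.5]
gripper_width: 0.0238
grip_force: 35.0
```

Run:
```python
from h import *
heads(.176);rel(.528,-.288,.1545,13.6)
```

```text
[330 191  28  24 547] [343. 203.] [ 0.543 -0.349  0.176]
[ 247  246   62   44 2049] [278. 270.] [ 0.456 -0.303  0.176]
[145 287  87   3 161] [191. 289.] [ 0.412 -0.217  0.176]
[324 287  87   3 172] [366. 288.] [ 0.457 -0.401  0.176]
pos [ 0.528  -0.2867  0.3018] yaw 13.7 -> shift [-0.03  0.13 14.73] turn 0.1
```

Emit:
{"op": "move_arm", "data": {
  "commands": [
    [0,0.1,4,0],
    [0,0.1,8,0],
    [0,0.1,11,0],
    [0,0.1,13,0],
    [0,0.1,14.4,0],
    [0,0.1,14.7,0],
    [0,0.1,14.7,0],
    [0,0.1,14.8,0]
  ]
}}

```text
clock: 28.7
position: [0.5285, -0.2891, 0.155]
orientation: [[0.972, 0.235, 0.002], [0.235, -0.972, -0.001], [0.002, 0.002, -1.0]]
wrist_force: [0.3, -0.5, -1.5]
gripper_width: 0.0242
grip_force: 35.0
```

Emit:
{"op": "move_arm", "data": {
  "commands": [
    [0,0,0.1,0],
    [0,0,0.2,0],
    [0,0,0.3,0],
    [0,0,0.3,0]
  ]
}}

```text
clock: 29.2
position: [0.5281, -0.2889, 0.1512]
orientation: [[0.972, 0.235, 0.001], [0.235, -0.972, -0.0], [0.0, 0.001, -1.0]]
wrist_force: [-1.4, 0.7, 2.9]
gripper_width: 0.0242
grip_force: 35.0
```

Contact again, so I release and go for the last pair.

Emit:
{"op": "move_arm", "data": {
  "commands": [
    [0,0,0,0],
    [0,0,0,0],
    [0,0,0,0],
    [0,0,-3,0],
    [0,0,-6,0],
    [0,0,-10,0],
    [0,0,-13,0],
    [0,0,-13,0]
  ],
  "jaw": 0
}}

```text
clock: 30.2
position: [0.5287, -0.2893, 0.2837]
orientation: [[0.972, 0.235, 0.005], [0.235, -0.972, -0.003], [0.004, 0.004, -1.0]]
wrist_force: [-0.2, 0.3, -0.1]
gripper_width: 0.0438
grip_force: 0.0
```

Run:
```python
from h import *
heads(.176);rel(.4555,.245,.28,90)
```

```text
[330 195  30  27 627] [344. 208.] [ 0.543 -0.349  0.176]
[265 197  24  28 562] [277. 212.] [ 0.526 -0.289  0.176]
[223 246  17  44 399] [233. 273.] [ 0.454 -0.262  0.176]
[316 246  17  44 397] [322. 273.] [ 0.474 -0.348  0.176]
[110 288  88   2 160] [153. 289.] [ 0.418 -0.187  0.176]
[359 288  87   2 167] [401. 289.] [ 0.476 -0.431  0.176]
pos [ 0.5284 -0.289   0.2811] yaw 13.57 -> shift [ 5.450e+00 -5.362e+01  5.000e-02] turn -76.4
```

Emit:
{"op": "move_arm", "data": {
  "commands": [
    [0.6,-5.5,0,-8],
    [1.2,-11.5,0,-16],
    [1.8,-17.5,0,-24],
    [2.4,-23.5,0,-32],
    [3,-29.5,0,-40],
    [3.6,-35.5,0,-48],
    [4.2,-41.5,0,-56],
    [4.8,-47,0,-64],
    [5.2,-51.5,0,-72],
    [5.4,-53.6,0,-76.4]
  ]
}}

```text
clock: 31.5
position: [0.4535, 0.247, 0.2776]
orientation: [[-0.006, 1.0, -0.004], [1.0, 0.006, -0.001], [-0.001, -0.004, -1.0]]
wrist_force: [0.8, -0.6, -0.5]
gripper_width: 0.0443
grip_force: 0.0
```

Emit:
{"op": "move_arm", "data": {
  "commands": [
    [0,0,0,0],
    [0,0,0,0],
    [0,0,0,0]
  ]
}}

```text
clock: 31.88
position: [0.455, 0.2438, 0.2803]
orientation: [[0.003, 1.0, -0.0], [1.0, -0.003, -0.0], [-0.0, -0.0, -1.0]]
wrist_force: [-1.0, 0.2, 0.2]
gripper_width: 0.0438
grip_force: 0.0
```

Run:
```python
from h import *
heads();rel(.4565,.245,.1055,90)
```

```text
[211   0  65   8 478] [243.   3.] [0.426 0.422 0.132]
[285   0  65   9 416] [316.   4.] [0.491 0.421 0.132]
[359   1  61   8 376] [388.   5.] [0.555 0.42  0.132]
[267 187  22  22 412] [277. 198.] [0.456 0.243 0.132]
[223 246  17  44 390] [233. 273.] [0.405 0.154 0.132]
[316 247  17  43 377] [322. 273.] [0.506 0.154 0.132]
pos [0.455  0.2438 0.2805] yaw 89.84 -> shift [ 0.12  0.15 17.5 ] turn -0.2
```

Emit:
{"op": "move_arm", "data": {
  "commands": [
    [0,0.1,4,0],
    [0,0.1,9,0],
    [0,0.1,13,0],
    [0,0.1,16,0],
    [0,0.1,17.4,0],
    [0,0.1,17.4,0],
    [0,0.1,17.4,0]
  ]
}}

```text
clock: 32.8
position: [0.4566, 0.2451, 0.1084]
orientation: [[0.001, 1.0, 0.002], [1.0, -0.001, 0.001], [0.001, 0.002, -1.0]]
wrist_force: [-0.8, -0.6, 0.7]
gripper_width: 0.0434
grip_force: 0.0
```

Emit:
{"op": "move_arm", "data": {
  "commands": [
    [0,0,0,0],
    [0,0,0,0],
    [0,0,0,0],
    [0,0,0,0]
  ],
  "jaw": -1
}}

```text
clock: 33.3
position: [0.4561, 0.2451, 0.1074]
orientation: [[0.0, 1.0, 0.001], [1.0, -0.0, 0.001], [0.001, 0.001, -1.0]]
wrist_force: [0.1, 0.9, 2.3]
gripper_width: 0.0238
grip_force: 34.8
```

Emit:
{"op": "move_arm", "data": {
  "commands": [
    [0,0,-2,0],
    [0,0,-6,0],
    [0,0,-11,0],
    [0,0,-16,0],
    [0,0,-19.5,0],
    [0,0,-19.5,0],
    [0,0,-19.5,0]
  ]
}}

```text
clock: 34.17
position: [0.4556, 0.2448, 0.3005]
orientation: [[0.001, 1.0, -0.001], [1.0, -0.001, -0.001], [-0.001, -0.001, -1.0]]
wrist_force: [-0.7, -0.7, -1.8]
gripper_width: 0.0239
grip_force: 34.8
```

Run:
```python
from h import *
rel(.5128,-.225,.3,13.6)
```

```text
pos [0.4556 0.2448 0.3005] yaw 89.97 -> shift [-46.97   5.75   0.08] turn 76.4
```

Emit:
{"op": "move_arm", "data": {
  "commands": [
    [-5,0.6,0,8],
    [-10,1.2,0,16],
    [-15,1.8,0,24],
    [-20,2.4,0,32],
    [-25.5,3.1,0,40],
    [-31,3.8,0,48],
    [-36.5,4.5,0,56],
    [-41.5,5.1,0,64],
    [-45,5.5,0,72],
    [-47,5.8,0,76.4]
  ]
}}

```text
clock: 35.42
position: [0.5128, -0.2269, 0.2985]
orientation: [[0.973, 0.23, -0.005], [0.23, -0.973, 0.002], [-0.004, -0.003, -1.0]]
wrist_force: [0.8, -0.0, -1.6]
gripper_width: 0.0242
grip_force: 34.9
```

Emit:
{"op": "move_arm", "data": {
  "commands": [
    [0,0,0,0],
    [0,0,0,0],
    [0,0,0,0]
  ]
}}

```text
clock: 35.8
position: [0.5135, -0.224, 0.3015]
orientation: [[0.972, 0.237, -0.0], [0.237, -0.972, 0.0], [-0.0, -0.0, -1.0]]
wrist_force: [0.1, 0.1, -0.8]
gripper_width: 0.0237
grip_force: 34.9
```

Run:
```python
from h import *
heads(.176);rel(.5128,-.225,.1545,13.6)
```

```text
[389 191  37  25 662] [406. 204.] [ 0.543 -0.347  0.176]
[329 193  28  26 553] [342. 206.] [ 0.525 -0.287  0.176]
[ 247  246   63   44 1961] [277. 271.] [ 0.441 -0.241  0.176]
[145 287  87   3 154] [189. 289.] [ 0.398 -0.153  0.176]
[324 287  87   3 176] [366. 288.] [ 0.443 -0.339  0.176]
pos [ 0.5135 -0.2241  0.3018] yaw 13.69 -> shift [-0.09  0.07 14.73] turn 0.1
```

Emit:
{"op": "move_arm", "data": {
  "commands": [
    [-0.1,0.1,4,0],
    [-0.1,0.1,8,0],
    [-0.1,0.1,11,0],
    [-0.1,0.1,13,0],
    [-0.1,0.1,14.4,0],
    [-0.1,0.1,14.7,0],
    [-0.1,0.1,14.7,0],
    [-0.1,0.1,14.8,0]
  ]
}}

```text
clock: 36.85
position: [0.5133, -0.2267, 0.155]
orientation: [[0.972, 0.235, 0.002], [0.235, -0.972, -0.001], [0.002, 0.001, -1.0]]
wrist_force: [-0.4, -0.8, -1.0]
gripper_width: 0.0238
grip_force: 34.9
```

Emit:
{"op": "move_arm", "data": {
  "commands": [
    [0,0,0.1,0],
    [0,0,0.2,0],
    [0,0,0.3,0],
    [0,0,0.3,0]
  ]
}}

```text
clock: 37.35
position: [0.5128, -0.2264, 0.1513]
orientation: [[0.972, 0.235, 0.001], [0.235, -0.972, -0.0], [0.001, 0.001, -1.0]]
wrist_force: [-1.4, 1.8, 3.0]
gripper_width: 0.024
grip_force: 34.9
```

Emit:
{"op": "move_arm", "data": {
  "commands": [
    [0,0,0,0],
    [0,0,0,0],
    [0,0,0,0],
    [0,0,-3,0],
    [0,0,-6,0],
    [0,0,-10,0],
    [0,0,-13,0],
    [0,0,-13,0]
  ],
  "jaw": 0
}}

```text
clock: 38.35
position: [0.5135, -0.2267, 0.2834]
orientation: [[0.972, 0.235, 0.005], [0.235, -0.972, -0.002], [0.004, 0.003, -1.0]]
wrist_force: [0.2, 0.3, -0.4]
gripper_width: 0.0441
grip_force: 0.0
```

Run:
```python
from h import *
heads(.176);rel(.4855,.125,.25,90)
```

```text
[392 195  40  27 771] [411. 208.] [ 0.543 -0.347  0.176]
[329 197  30  28 657] [343. 211.] [ 0.525 -0.287  0.176]
[265 199  24  28 575] [277. 213.] [ 0.509 -0.227  0.176]
[223 246  17  44 398] [233. 273.] [ 0.439 -0.199  0.176]
[316 246  17  44 393] [322. 273.] [ 0.459 -0.285  0.176]
[110 288  87   2 151] [154. 289.] [ 0.403 -0.125  0.176]
[358 288  88   2 173] [402. 289.] [ 0.461 -0.368  0.176]
pos [ 0.5131 -0.2265  0.281 ] yaw 13.57 -> shift [  5.56 -34.82   3.07] turn -76.4
```

All three hang in line. Back to the fin.

Emit:
{"op": "move_arm", "data": {
  "commands": [
    [0.9,-5,0,-9],
    [1.8,-10.5,0,-19],
    [2.7,-16.5,0,-29],
    [3.6,-22.5,0,-39],
    [4.5,-28,0,-49],
    [5,-32,1,-59],
    [5.6,-34.8,2,-69],
    [5.6,-34.8,3,-76.4],
    [5.6,-34.8,3,-76.4],
    [5.6,-34.8,3,-76.4]
  ]
}}

```text
clock: 39.65
position: [0.4854, 0.1248, 0.2498]
orientation: [[0.003, 1.0, -0.001], [1.0, -0.003, -0.0], [-0.0, -0.001, -1.0]]
wrist_force: [-0.3, 0.4, -0.6]
gripper_width: 0.0441
grip_force: 0.0
```

Run:
```python
from h import *
w=grab("wrist");save(w,"w9");rel(.4855,.129,.0285,90)
im=np.array(w["frame"]).sum(2)
print("pred tip",proj(w,[.4855,.109,.052]),"base",proj(w,[.4855,.204,.052]))
f=grab("scene");cv2.imwrite("pics/sc9.png",np.hstack([cv2.resize(w["frame"][:,:,::-1],(400,300)),cv2.resize(np.array(f["frame"])[0:420,:,::-1],(400,300))]))
```

```text
pos [0.4855 0.1247 0.2503] yaw 89.81 -> shift [4.400e-01 1.000e-02 2.218e+01] turn -0.2
pred tip [277.31776958 199.33780262] base [276.94961576 118.78893228]
```

View pics/sc9.png

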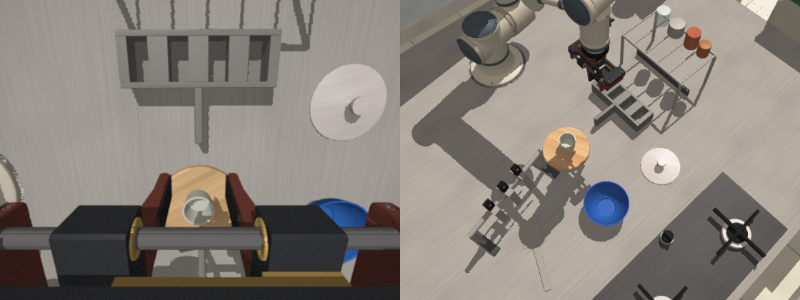

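The rack is empty with its fin as predicted (tip about (281,200) full-scale). The ramekin is on the board and three tongs hang on the bar. Gripping the fin.

Emit:
{"op": "move_arm", "data": {
  "commands": [
    [0.4,0.1,5,0],
    [0.4,0.1,10,0],
    [0.4,0.1,15,0],
    [0.4,0.1,19,0],
    [0.4,0.1,21,0],
    [0.4,0.1,22.1,0],
    [0.4,0.1,22.1,0],
    [0.4,0.1,22.1,0]
  ]
}}

```text
clock: 40.75
position: [0.4876, 0.1293, 0.0314]
orientation: [[0.001, 1.0, 0.003], [1.0, -0.001, 0.001], [0.001, 0.003, -1.0]]
wrist_force: [0.3, -0.5, -0.3]
gripper_width: 0.0439
grip_force: 0.0
```

Emit:
{"op": "move_arm", "data": {
  "commands": [
    [0,0,0,0],
    [0,0,0,0],
    [0,0,0,0],
    [0,0,0,0]
  ],
  "jaw": -1
}}

```text
clock: 41.25
position: [0.4864, 0.1291, 0.0298]
orientation: [[-0.0, 1.0, -0.0], [1.0, 0.0, -0.0], [-0.0, -0.0, -1.0]]
wrist_force: [-1.7, -0.7, 1.7]
gripper_width: 0.0141
grip_force: 35.0
```

Emit:
{"op": "move_arm", "data": {
  "commands": [
    [0.7,0,0,0],
    [2,0,0,0],
    [3.7,0,0,0],
    [5.4,0,0,0],
    [7.1,0,0,0],
    [8.8,0,0,0],
    [10.5,0,0,0],
    [12,0,0,0],
    [13.2,0,0,0],
    [14,0,0,0]
  ]
}}

```text
clock: 42.5
position: [0.4866, 0.2699, 0.0298]
orientation: [[-0.0, 1.0, 0.0], [1.0, 0.0, -0.0], [-0.0, 0.0, -1.0]]
wrist_force: [-0.5, -5.5, 4.6]
gripper_width: 0.0139
grip_force: 35.0
```

Emit:
{"op": "move_arm", "data": {
  "commands": [
    [0.5,0,0,0],
    [1,0,0,0],
    [1.4,0,0,0],
    [1.6,0,0,0],
    [1.8,0,0,0],
    [2,0,0,0]
  ]
}}

```text
clock: 43.25
position: [0.4866, 0.2892, 0.0298]
orientation: [[0.001, 1.0, 0.0], [1.0, -0.001, -0.001], [-0.001, 0.0, -1.0]]
wrist_force: [0.5, -5.5, 4.8]
gripper_width: 0.014
grip_force: 35.0
```

Emit:
{"op": "move_arm", "data": {
  "commands": [
    [0.2,0,0,0],
    [0.4,0,0,0],
    [0.6,0,0,0],
    [0.8,0,0,0],
    [0.8,0,0,0]
  ]
}}

```text
clock: 43.88
position: [0.4866, 0.2974, 0.0298]
orientation: [[0.0, 1.0, 0.0], [1.0, -0.0, 0.0], [0.0, 0.0, -1.0]]
wrist_force: [-0.1, -5.6, 3.3]
gripper_width: 0.0139
grip_force: 35.0
```

Emit:
{"op": "move_arm", "data": {
  "commands": [
    [0.2,0,0,0],
    [0.4,0,0,0],
    [0.6,0,0,0],
    [0.6,0,0,0]
  ]
}}

```text
clock: 44.38
position: [0.486, 0.3013, 0.0298]
orientation: [[0.001, 1.0, -0.002], [1.0, -0.001, -0.004], [-0.004, -0.002, -1.0]]
wrist_force: [-4.4, -12.4, 7.4]
gripper_width: 0.014
grip_force: 35.0
```

Emit:
{"op": "move_arm", "data": {
  "commands": [
    [0.2,0,0,0],
    [0.2,0,0,0],
    [0.2,0,0,0]
  ]
}}

```text
clock: 44.75
position: [0.4856, 0.302, 0.0298]
orientation: [[0.002, 1.0, -0.003], [1.0, -0.002, -0.006], [-0.006, -0.003, -1.0]]
wrist_force: [-6.6, -17.4, 10.4]
gripper_width: 0.0139
grip_force: 35.0
```

Emit:
{"op": "move_arm", "data": {
  "commands": [
    [-0.2,0,0,0],
    [-0.4,0,0,0],
    [-0.4,0,0,0]
  ]
}}

```text
clock: 45.12
position: [0.4857, 0.3018, 0.0296]
orientation: [[0.0, 1.0, -0.002], [1.0, -0.0, 0.001], [0.001, -0.002, -1.0]]
wrist_force: [-4.8, -2.5, 4.0]
gripper_width: 0.0139
grip_force: 35.0
```

Firm stop reached at y=0.302 with 17 N. Releasing, rising, and checking.

Emit:
{"op": "move_arm", "data": {
  "commands": [
    [0,0,0,0],
    [0,0,0,0],
    [0,0,0,0],
    [0,0,-4,0],
    [0,0,-9,0],
    [-3,0,-13,0],
    [-8,0,-17,0],
    [-8,0,-19,0],
    [-8,0,-19,0],
    [-8,0,-19,0]
  ],
  "jaw": 0.2
}}

```text
clock: 46.38
position: [0.4863, 0.2213, 0.2181]
orientation: [[0.0, 1.0, -0.002], [1.0, -0.0, -0.001], [-0.001, -0.002, -1.0]]
wrist_force: [0.0, -0.3, -0.5]
gripper_width: 0.0527
grip_force: 0.0
```

Run:
```python
from h import *
w=grab("wrist");im=np.array(w["frame"]).astype(int).sum(2)
print(np.round(bot.state()["position"],3),bot.state()["wrist_force"])
# predicted fin tip if rack stayed: y=.264+ (.302-.2846)
u,v=proj(w,[.4855,.281,.052]);print("pred tip",u,v)
print("col along fin",im[int(v)-12:int(v)+14,int(u)].tolist())
r=int(v)-15;print("row across fin",im[r,int(u)-16:int(u)+17].tolist())
f=grab("scene");g=grab("side")
for n,F in(("scene",f),("side",g)):
    m=((np.array(F["frame"]).max(2)<40)*255).astype(np.uint8);k,l,s,c=cv2.connectedComponentsWithStats(m)
    for P in([.5435,-.352,.163],[.528,-.288,.163],[.5128,-.225,.163]):
        q=proj(F,P);d=np.linalg.norm(c-q,axis=1);d[s[:,4]<25]=999;i=d.argmin();print(n,np.round(q),np.round(c[i]),s[i])
    q=proj(F,[.484,-.022,.057]);im2=np.array(F["frame"]);hsv=cv2.cvtColor(im2,cv2.COLOR_RGB2HSV)
    y,x=int(q[1]),int(q[0]);sub=hsv[y-20:y+25,x-20:x+20,1]<75;ys,xs=np.nonzero(sub);print("ram px",sub.sum(),xs.mean()+x-20,ys.mean()+y-20,"pred",proj(F,[.484,-.022,.036]))
```

```text
[0.486 0.221 0.218] [-0.43286273 -0.38280951 -0.24616585]
pred tip 276.3230983344124 138.14090521315404
col along fin [361, 367, 359, 360, 368, 358, 363, 355, 357, 359, 359, 353, 339, 278, 228, 265, 280, 280, 280, 277, 278, 271, 277, 278, 278, 334]
row across fin [450, 444, 442, 452, 464, 462, 449, 455, 450, 460, 434, 297, 229, 248, 265, 266, 259, 254, 251, 257, 262, 264, 236, 207, 241, 278, 284, 294, 278, 279, 288, 280, 262]
scene [125. 287.] [124. 286.] [117 279  16  16 134]
scene [146. 262.] [143. 261.] [136 254  16  15 134]
scene [165. 238.] [162. 237.] [155 230  15  16 141]
ram px 747 232.97724230254352 190.91432396251673 pred [234.4356899  198.41184951]
side [320. 305.] [318. 307.] [311 294  16  26 291]
side [297. 280.] [294. 283.] [287 271  15  25 253]
side [276. 258.] [273. 262.] [265 251  15  23 218]
ram px 1391 234.14162473040977 235.4867002156722 pred [234.12850048 244.12558238]
```

```bash
python3 -c "
from plant import bot
print(bot.close_job())"
```

```text
the job is handed in; nothing more can be done
None
```

I handed the job in with the ramekin upright on the board, all three tongs hung over the bar, the empty rack pushed against its stop and the gripper clear; it returned no verdict, so the result is unconfirmed.

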